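# Slide the pepper mill home in the condiment rack

## Robot

A 6-joint arm with a two-finger parallel gripper is mounted at the origin on a cart in front of the work surface, level with it; the furniture and walls round the work are solid. World frame = base frame: x ahead of the robot, y to its left, z up, the work surface at z = 0. Lengths are in m, angles in rad, forces in N, time in s.
With the tool pointing down it reaches from about 0.275 to 0.75 m from the base axis. Payload 10.2 kg.
Tool frame: the origin (TCP) lies at the very end of the fingers, on their centre line; the grasp point (between the pads) lies 19 mm behind it; z points along the fingers, y is the direction in which the jaws open and shut (so a half turn about z gives the same grasp; the last joint's range is limited). The gripper opens to 85 mm and grips with 20 to 120 N. Pads are 22 mm wide; open, the fingers measure 114 mm over their backs; the gripper's body (76 mm by 85 mm) begins 54 mm behind the grasp point. The pads swing forward as they close: fully open they stand 13 mm farther back than shut.
Start: joints at [-1.412, 0.313, 1.498, -0, 1.331, -0.223], TCP at [0.196, -0.487, 0.231] pointing down, gripper open.
Joint ranges: [-2.94, 2.94], [-0.97, 2.17], [0.19, 2.56], [-1.23, 4.37], [0.02, 3.11], [-2.88, 2.88]. Speed limits (rad/s): [2.39, 2.39, 3.01, 3.14, 3.14, 3.14].

## Interface

Orientations are given as a unit quaternion [x, y, z, w].
In Python, from rig import env gives the robot as it stands.
- The arm moves only by the tool step_arm, never from a script. Its argument "targets" is a list of rows, each a list of 7 numbers: the turn, a rotation vector about the world's x, y, z in rad, then the shift along the world's x, y, z in m, then the opening, from 0 (shut) to 1 (fully open). A call has 1 to 5 rows; each row is the pose to reach, as a shift and turn from the pose commanded when the call began; what a row does not reach only later rows make up. A row lasts 1/12 s, in which the tool goes at most 41.7 mm and 7.16 degrees, less where a joint would pass 70% of its speed; a pose out of reach is approached as far as the arm can. A call with a gripper value outside its range is refused whole. The fingers move at their own pace and stop on an object; "force" is the grip in N (left out, the last holds). Time passes only in rows, so rows that repeat a pose let the fingers close. It gives the time, the measured TCP pose, the force and the opening at its end, in the units of the state.
- env.sense(): the state, without advancing time (a new reading comes with each control period).
- env.capture(name): name is "scene" or "top" or "wrist"; returns a dict with "frame" (420x560x3 uint8, red, green, blue), "range_z" (420x560 float32, m along the optical axis (not along the pixel's ray), 0 where there is no reading), "fx", "fy", "cx", "cy" (pixels), "cam_to_world" (4x4, takes a point from camera to world coordinates). Camera axes: x right, y down, z forward; pixel columns grow to the right and rows downward; lengths in m; the calibration is good to about 2 mm. A picture is of the moment at which its call begins.
- env.job_done(): hands the job in, once; it reports no verdict.
The state is a dict: "t": time; "joint_pos": joint angles; "qd": joint speeds; "tau": joint torques, N m; "eef_pos": TCP position; "tcp_rot": TCP orientation; "force": force on the tool from outside, world axes, zero at the start; "wrist_torque": the same for the moment, N m; "width": finger opening in m.
Only numpy, scipy, OpenCV 4.12 (cv2) and the standard library are available. Lean on these libraries where they do the work, as an engineer would, in place of code of your own. Each camera call takes 0.05 s, during which the arm holds its last target.

## Task

Put the tall wooden pepper mill away by gently pushing it across the worktop into the one empty bay of the wooden condiment rack, until it stands right home against the back board. Push it with the fingers low on its body so that it slides along standing up: do not grip it, tip it or lift it off the worktop. Leave the bottle and the spice jar in the other bays, and the salt shaker and the tin beside the rack, where they are.

Things in the scene. Friction and masses are not known exactly. Their poses are not given: they have to be found in the camera images.
- mill: turned dark wooden pepper mill with a small steel knob, 170 tall, widest (58 across) at the foot, slightly waisted, head about 50 across; about 0.18 kg. Loose on the worktop in front of the rack. Origin: centre of its underside, z up. It slides standing when pushed below about 30 mm height, and topples when pushed near its top; a push well off its middle makes it slip sideways off the finger.
- rack: fixed wooden rack: back board 324 long, 70 high (brass rail on it up to 92) and four partitions 12 thick, 45 high, making three floorless bays 88 wide, 100 apart, open to the front and above. x points into the bays, y along the board to the left, z up. Origin on the worktop in the middle bay, 30 mm before the board's face; bay middles at y = -100, 0, 100 mm; partitions reach out to x = -12 mm.
- disc: thin cork disc, 48 across, under 1 thick, let into the worktop in the empty bay (which bay that is varies): nothing catches on it. Origin: its centre, at rack x = 0 and the bay's middle; a mill that stands home has its middle about 1 mm beyond it.
- bottle: glass bottle with dark label and golden cap, 59 across, 203 tall, standing in one bay. Origin: centre of its underside.
- spice_jar: round spice jar with a dark brown screw cap, 44 across, 96 tall, standing in another bay. Origin: centre of its underside.
- shaker: clear salt shaker with a grey top, 44 across, 90 tall, on the worktop to one side of the mill. Origin: centre of its underside.
- tin: short food tin, 75 across, 58 tall, on the worktop to the other side of the mill. Origin: centre of its underside.
There are look-alikes about, which are no part of the job. What is shaped like the mill but pink is not meant.

How it is judged:
At the end, for the whole second after the job is handed in: The mill stands upright (within about 5 degrees), still, in the empty bay: its middle within 22 mm of the cork disc's centre, and its foot within 10 mm of the back board (horizontal distance between mill and disc below 0.022 m and x of mill in the frame of rack above -0.009 m and angle between mill's own z axis and vertical below 0.1 rad and height (world z) of mill below 0.004 m and linear speed of mill below 0.01 m/s); the robot touches nothing.
It fails at once if the mill is tipped by more than about 14 degrees (angle between mill's own z axis and vertical above 0.25 rad).
It fails at once if the mill is lifted off the worktop (its origin more than 10 mm up) (height (world z) of mill above 0.01 m).
It fails at once if the mill is pushed high: fingers on it with the grasp point over 90 mm above the worktop (contact force between the fingers and mill above 0.5 N and height (world z) of the grasp point above 0.09 m).
It fails at once if the mill is gripped or rammed: over 30 N between fingers and mill (contact force between the fingers and mill above 30 N).
It fails at once if the bottle, spice jar, salt shaker or tin is shifted by more than 15 mm or tipped (distance of any of bottle, spice_jar, shaker, tin from where it was at the start of the episode above 0.015 m or angle between any of bottle, spice_jar, shaker, tin's own z axis and vertical above 0.25 rad).
It also fails if it takes over 72 s, if anything falls off the work surface, if the arm or the gripper's body presses on something with over 40 N, if the wrist force passes 120 N, or if a joint passes its speed limit or range.

## Working session

There is one attempt and no reset: what is moved stays moved. The work goes in short steps, Python scripts to look and compute and a tool call to move; the robot and the scene stay as the last step left them, time stands still between calls to the robot, and variables do not carry over. Pictures are saved under pics/ and viewed, and the job is handed in when it is done.

Besides the shell and the picture viewer there is one more tool, called after "Emit:" as name(argument=value, ...) on one line, values as JSON. step_arm: Moves the arm, as the interface text tells. Its arguments: {"type":"object","properties":{"targets":{"type":"array"},"force":{"type":"number"}},"required":["targets"]}

```bash
mkdir -p pics; ls; cat > h.py <<'E'
import numpy as np, cv2
from rig import env
def cap(n,save=None):
    c=env.capture(n)
    if save: cv2.imwrite('pics/'+save,cv2.cvtColor(c['frame'],cv2.COLOR_RGB2BGR))
    z=c['range_z'];v,u=np.mgrid[:z.shape[0],:z.shape[1]]
    P=np.stack([(u-c['cx'])/c['fx']*z,(v-c['cy'])/c['fy']*z,z,np.ones_like(z)],-1)@np.array(c['cam_to_world']).T
    P=P[...,:3];P[z==0]=np.nan
    return c,P
E
python3 - <<'E'
from h import *
for n in('top','scene'):
    c,P=cap(n,n+'0.png');np.savez(n+'0.npz',P=P,f=c['frame']);print(np.round(c['cam_to_world'],3).tolist())
s=env.sense();print(s)
E
```

```text
pics
[[0.506, -0.837, 0.211, 0.299], [-0.863, -0.491, 0.119, -0.084], [0.004, -0.242, -0.97, 0.95], [0.0, 0.0, 0.0, 1.0]]
[[-0.503, -0.461, 0.731, -0.119], [-0.864, 0.25, -0.437, 0.388], [0.018, -0.851, -0.525, 0.484], [0.0, 0.0, 0.0, 1.0]]
{'t': 0.1, 'joint_pos': array([-1.41238138e+00,  3.13392525e-01,  1.49834281e+00,  8.48846152e-06,
        1.33104805e+00, -2.23394071e-01]), 'qd': array([-0.00085424, -0.00083648, -0.00272902, -0.00082674,  0.00044354,
       -0.00071514]), 'tau': array([ 2.27756522e-03, -4.12897539e+01, -2.60140550e+01, -1.79883241e-04,
        3.02448556e-03, -1.55699176e-06]), 'eef_pos': array([ 0.19557059, -0.48696101,  0.23079998]), 'tcp_rot': array([ 9.81833027e-01,  1.89746023e-01,  2.34599254e-05, -5.94920593e-04]), 'force': array([ 0.64608738,  0.01435829, -0.09625361]), 'wrist_torque': array([0.01622917, 0.04273839, 0.01068166]), 'width': 0.08530819055792249}
```

View pics/top0.png

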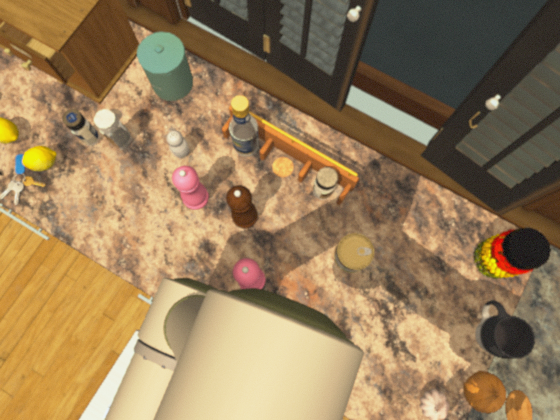

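View pics/scene0.png

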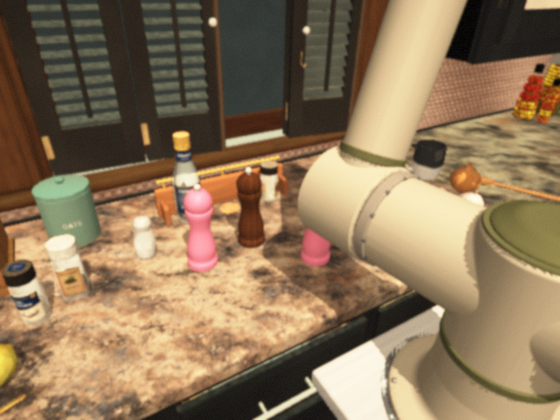

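The top view shows the brown mill at about (242,207), the disc in the middle bay at (283,167), the bottle at (243,130), the jar at (326,181), the shaker at (178,143) and the tin at (355,250). There are pink look-alikes at (190,188) and (248,273). Next I measure their positions.

```bash
python3 - <<'E'
from h import *
d=np.load('top0.npz');P=d['P'];f=d['f'].astype(int)
d2=np.load('scene0.npz');Q=d2['P']
for n,(u,v) in dict(disc=(283,167),mill=(242,207),millknob=(239,192),bottlecap=(240,103),jar=(326,178),shaker=(176,138),tin=(354,248),pink1=(184,177),pink2=(247,270),rackL=(230,130),rackR=(355,180)).items(): print(n,np.round(P[v,u],3))
# rack by colour: orange-ish and height
img=cv2.cvtColor(d['f'],cv2.COLOR_RGB2HSV)
cv2.imwrite('pics/zoom0.png',cv2.cvtColor(cv2.resize(d['f'][90:300,140:400],None,fx=3,fy=2.8,interpolation=cv2.INTER_CUBIC),cv2.COLOR_RGB2BGR))
# height slices in both views: clusters
A=np.concatenate([P.reshape(-1,3),Q.reshape(-1,3)])
A=A[(A[:,0]>.25)&(A[:,0]<.85)&(A[:,1]>-.45)&(A[:,1]<.35)&(A[:,2]>.004)&(A[:,2]<.25)]
H=np.zeros((600,800,3),np.uint8)
for x,y,z in A:
    H[int((.85-x)*1000),int((.35-y)*1000)]=cv2.applyColorMap(np.uint8([[min(255,z*1200)]]),2)[0,0]
cv2.imwrite('pics/map0.png',H)
E
```

```text
disc [0.611 0.074 0.001]
mill [0.456 0.076 0.144]
millknob [0.473 0.091 0.17 ]
bottlecap [0.613 0.172 0.204]
jar [ 0.605 -0.029  0.093]
shaker [0.526 0.286 0.084]
tin [ 0.516 -0.149  0.054]
pink1 [0.448 0.199 0.156]
pink2 [0.358 0.004 0.169]
rackL [0.591 0.191 0.107]
rackR [ 0.641 -0.082  0.067]
```

View pics/map0.png

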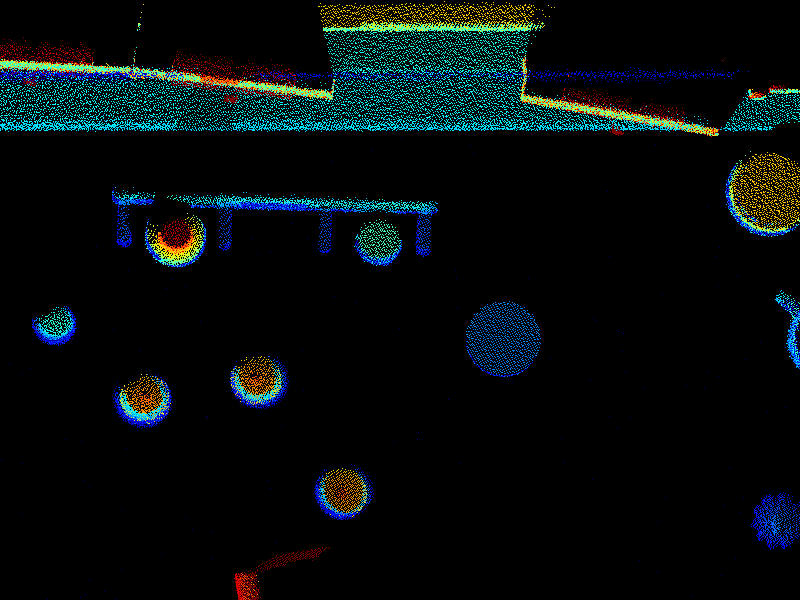

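View pics/zoom0.png

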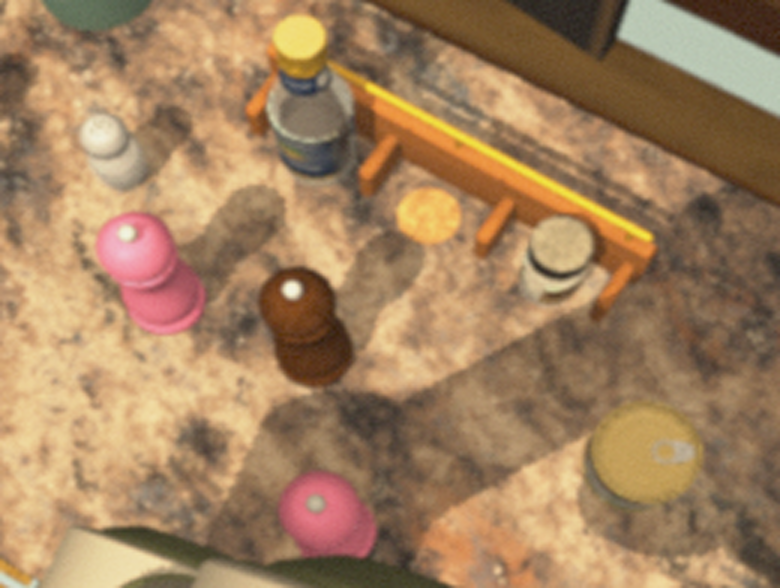

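```bash
python3 - <<'E'
from h import *
from scipy.optimize import least_squares
d=np.load('top0.npz');P=d['P'];f=d['f']
Q=np.load('scene0.npz')['P']
A=np.concatenate([P.reshape(-1,3),Q.reshape(-1,3)]);A=A[np.isfinite(A[:,0])]
def circ(c,z0,z1,r,R=.045,S=A):
    m=(np.hypot(S[:,0]-c[0],S[:,1]-c[1])<R)&(S[:,2]>z0)&(S[:,2]<z1);B=S[m]
    if len(B)<10:return len(B)
    fun=lambda p:np.hypot(B[:,0]-p[0],B[:,1]-p[1])-(r if r else p[2])
    s=least_squares(fun,list(c)+([] if r else [.025]),loss='soft_l1',f_scale=.002)
    return len(B),np.round(s.x,4),round(float(np.std(s.fun)),4)
for nm,S in(('top',P.reshape(-1,3)),('scene',Q.reshape(-1,3))):
    S=S[np.isfinite(S[:,0])]
    print(nm,'mill foot',circ((.47,.093),.004,.02,.029,S=S),circ((.47,.093),.004,.02,None,S=S))
    for z in (.03,.06,.09,.12,.14):print(z,circ((.47,.093),z-.01,z+.01,None,S=S))
    print('pink1',circ((.452,.206),.004,.025,None,S=S),'pink2',circ((.358,.007),.004,.025,None,S=S))
    print('jar',circ((.607,-.028),.01,.07,.022,S=S))
    # rack board top face/front; partitions tops
    m=(S[:,0]>.59)&(S[:,0]<.68)&(S[:,1]>-.1)&(S[:,1]<.25)
    B=S[m&(S[:,2]>.02)&(S[:,2]<.06)&(S[:,0]>.632)&(S[:,1]<.12)&(S[:,1]>-.07)]
    p=np.polyfit(B[:,1],B[:,0],1);print('board front',len(B),p,np.std(B[:,0]-np.polyval(p,B[:,1])))
    for yc in (.226,.125,.025,-.073):
        B=S[m&(abs(S[:,1]-yc)<.015)&(S[:,2]>.04)&(S[:,2]<.05)&(S[:,0]<.63)];print('part',yc,len(B),np.round([B[:,1].min(),B[:,1].max(),B[:,1].mean(),B[:,0].min()] if len(B) else 0,4))
img=cv2.cvtColor(f,cv2.COLOR_RGB2HSV)
m=(abs(P[...,0]-.611)<.03)&(abs(P[...,1]-.074)<.035)&(P[...,2]<.004)
print(img[167,283],img[167,300],img[185,275])
mm=m&(img[...,1]>130)&(img[...,2]>150);print(mm.sum(),P[mm].mean(0),P[mm].min(0),P[mm].max(0))
E
```

```text
top mill foot (104, array([0.4711, 0.0918]), 0.0014) (104, array([0.4701, 0.0907, 0.0278]), 0.0013)
0.03 (42, array([0.4699, 0.0912, 0.0269]), 0.0005)
0.06 (137, array([0.4702, 0.092 , 0.0227]), 0.0017)
0.09 (19, array([0.469 , 0.091 , 0.0176]), 0.0005)
0.12 (53, array([0.4702, 0.0937, 0.024 ]), 0.0007)
0.14 (211, array([0.4694, 0.0932, 0.0223]), 0.0019)
pink1 (119, array([0.451 , 0.2074, 0.0278]), 0.0014) pink2 (38, array([0.3576, 0.006 , 0.0281]), 0.001)
jar (429, array([ 0.6163, -0.0341]), 0.005)
board front 464 [0.02564677 0.63911385] 0.0015176892481839628
part 0.226 46 [0.2196 0.2303 0.2247 0.6034]
part 0.125 66 [0.119  0.1309 0.125  0.6007]
part 0.025 72 [0.0191 0.0312 0.0251 0.5975]
part -0.073 86 [-0.0808 -0.0686 -0.0748  0.5939]
scene mill foot (207, array([0.474 , 0.0904]), 0.0018) (207, array([0.4722, 0.0912, 0.0274]), 0.0017)
0.03 (183, array([0.4723, 0.0919, 0.0264]), 0.0009)
0.06 (224, array([0.4727, 0.0924, 0.0226]), 0.0016)
0.09 (146, array([0.4727, 0.0934, 0.0195]), 0.0011)
0.12 (212, array([0.4723, 0.0942, 0.0233]), 0.0012)
0.14 (266, array([0.4719, 0.0949, 0.0232]), 0.0017)
pink1 (295, array([0.4536, 0.2078, 0.0273]), 0.0018) pink2 (269, array([0.36  , 0.0058, 0.0273]), 0.0016)
jar (499, array([ 0.6106, -0.0301]), 0.0072)
board front 432 [0.03878666 0.64139051] 0.0014781505949312565
part 0.226 38 [0.2211 0.2321 0.2273 0.6041]
part 0.125 2 [0.1213 0.1232 0.1222 0.6023]
part 0.025 0 0
part -0.073 39 [-0.0785 -0.0661 -0.0711  0.5961]
[ 21 141 242] [ 12  94 147] [ 17 105 158]
353 [ 6.11987823e-01  7.52058968e-02 -2.84476982e-04] [ 0.58724084  0.05124221 -0.00655905] [0.63763236 0.10062125 0.00391883]
```

Measured positions:
- The mill stands at (0.471, 0.092).
- The disc is at (0.612, 0.075) in the middle bay, and the rack yaw is about −0.032.
- The pink look-alikes are at (0.453, 0.207) and (0.359, 0.006).

Plan: close the fingers to about 30 mm so they form a small cradle, and lean the tool back about 35° so the gripper body clears the mill's head. Then push along yaw −6.6°.

Emit:
step_arm(targets=[[0,0,-0.033,0.014,0.037,0,0.35],[0,0,-0.066,0.028,0.074,0,0.35],[0,0,-0.1,0.042,0.111,0,0.35],[0,0,-0.133,0.056,0.148,0,0.35],[0,0,-0.166,0.07,0.185,0,0.35]], force=20)

```text
t: 0.52
eef_pos: [0.2657, -0.3003, 0.231]
tcp_rot: [0.994, 0.107, -0.0, -0.0]
force: [0.7, -0.4, 0.0]
width: 0.0302
```

Emit:
step_arm(targets=[[0,0,-0.033,0.014,0.037,0,0.35],[0,0,-0.066,0.028,0.074,0,0.35],[0,0,-0.1,0.042,0.111,0,0.35],[0,0,-0.133,0.056,0.148,0,0.35],[0,0,-0.166,0.07,0.185,0,0.35]])

```text
t: 0.93
eef_pos: [0.3356, -0.1153, 0.2313]
tcp_rot: [1.0, 0.024, 0.0, 0.0]
force: [0.1, -1.7, -0.0]
width: 0.0297
```

Emit:
step_arm(targets=[[0,0,-0.033,0.014,0.037,0,0.35],[0,0,-0.066,0.028,0.074,0,0.35],[0,0,-0.1,0.042,0.111,0,0.35],[0,0,-0.133,0.056,0.148,0,0.35],[0,0,-0.166,0.07,0.185,0,0.35]])

```text
t: 1.35
eef_pos: [0.4057, 0.07, 0.2313]
tcp_rot: [0.998, -0.059, 0.0, 0.0]
force: [2.1, -1.8, 0.2]
width: 0.0301
```

```bash
python3 - <<'E'
from h import *
from scipy.spatial.transform import Rotation as R
s=env.sense();print(s['t'],s['joint_pos'],s['eef_pos'],s['width'],s['force']);r=R.from_quat(s['tcp_rot']);print(r.as_matrix())
th,ps=np.radians(35),-.116
x=np.array([np.cos(th)*np.cos(ps),np.cos(th)*np.sin(ps),np.sin(th)]);z=np.array([np.sin(th)*np.cos(ps),np.sin(th)*np.sin(ps),-np.cos(th)])
g=R.from_matrix(np.stack([x,np.cross(z,x),z],1));print((g*r.inv()).as_rotvec())
E
```

```text
1.35 [-1.15522071e-01  5.90259231e-02  1.80675211e+00 -5.83411190e-05
  1.27569404e+00  1.57287558e+00] [0.40568652 0.06999068 0.23125802] 0.03011909883145563 [ 2.062516   -1.77260485  0.19119526]
[[ 9.93094914e-01 -1.17313593e-01  1.13349370e-04]
 [-1.17313585e-01 -9.93094919e-01 -6.93466341e-05]
 [ 1.20701986e-04  5.55703686e-05 -9.99999991e-01]]
[-0.07111468 -0.6065902   0.00155177]
```

```bash
python3 - <<'E'
from h import *
a,_=cap('scene','s1.png');b,_=cap('top','t1.png')
E
cd pics; python3 -c "
import cv2,numpy as np
a=cv2.imread('s1.png');b=cv2.imread('t1.png');cv2.imwrite('c1.png',cv2.resize(np.hstack([a,b]),(800,300)))"
```

```text
(no output)
```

View pics/s1.png

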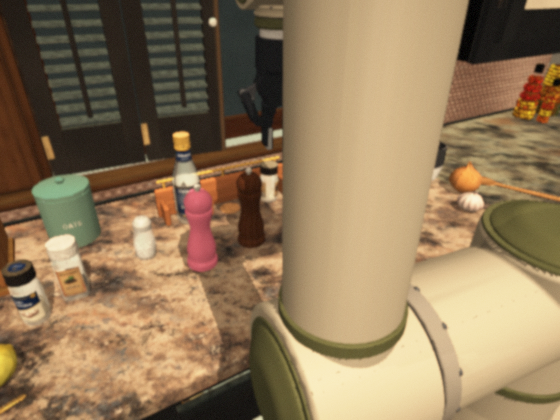

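View pics/t1.png

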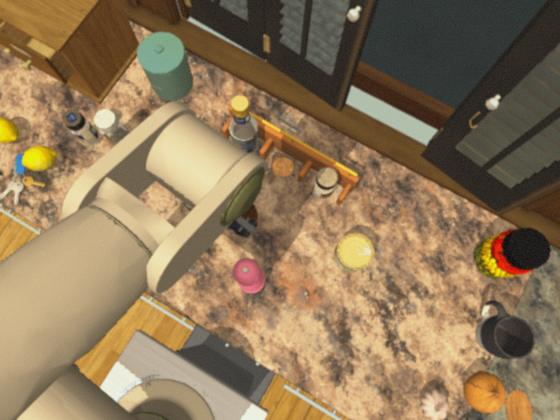

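```bash
python3 - <<'E'
from h import *
c,P=cap('top');c2,Q=cap('scene')
for u,v in [(243,190),(225,170),(200,150),(170,130),(120,160),(165,265),(100,250),(130,200),(250,175),(235,210),(60,300)]: print(u,v,np.round(P[v,u],3))
A=np.concatenate([P.reshape(-1,3),Q.reshape(-1,3)])
A=A[(A[:,0]>-.1)&(A[:,0]<.55)&(abs(A[:,1])<.4)&(A[:,2]>.2)&(A[:,2]<.8)]
for z in np.arange(.22,.7,.04):
    B=A[abs(A[:,2]-z)<.02]
    if len(B)>5: print(round(z,2),len(B),np.round(np.percentile(B,[1,99],axis=0)[:,:2],3).tolist())
w=env.capture('wrist');cv2.imwrite('pics/w1.png',cv2.cvtColor(w['frame'],cv2.COLOR_RGB2BGR));print(np.round(w['cam_to_world'],3).tolist())
E
```

```text
243 190 [0.399 0.01  0.519]
225 170 [0.405 0.035 0.528]
200 150 [0.411 0.068 0.528]
170 130 [nan nan nan]
120 160 [0.358 0.122 0.547]
165 265 [0.295 0.026 0.553]
100 250 [0.278 0.074 0.579]
130 200 [0.329 0.087 0.556]
250 175 [0.413 0.01  0.528]
235 210 [0.379 0.008 0.508]
60 300 [0.232 0.068 0.6  ]
0.22 10241 [[-0.054, 0.052], [0.09, 0.304]]
0.26 28308 [[-0.037, 0.04], [0.393, 0.297]]
0.3 10222 [[-0.017, -0.017], [0.416, 0.282]]
0.34 8483 [[-0.008, 0.012], [0.412, 0.281]]
0.38 10438 [[-0.006, 0.09], [0.406, 0.281]]
0.42 13786 [[-0.003, 0.091], [0.404, 0.281]]
0.46 16493 [[-0.001, 0.018], [0.396, 0.28]]
0.5 4750 [[0.275, 0.001], [0.449, 0.121]]
0.54 14303 [[0.222, 0.012], [0.431, 0.138]]
0.58 12030 [[0.155, 0.04], [0.315, 0.127]]
0.62 6911 [[0.149, 0.049], [0.243, 0.115]]
[[-0.114, -0.955, -0.274, 0.475], [-0.994, 0.109, 0.032, 0.061], [-0.0, 0.276, -0.961, 0.375], [0.0, 0.0, 0.0, 1.0]]
```

View pics/w1.png

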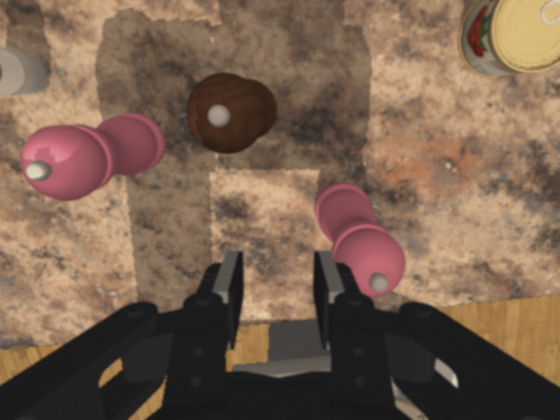

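Emit:
step_arm(targets=[[-0.014,-0.121,0,0.003,0.006,0,0.35],[-0.028,-0.243,0,0.006,0.012,0,0.35],[-0.043,-0.364,0,0.009,0.018,0,0.35],[-0.057,-0.485,0,0.012,0.024,0,0.35],[-0.071,-0.607,0,0.014,0.0275,0,0.35]])

```text
t: 2.02
eef_pos: [0.4197, 0.0942, 0.2321]
tcp_rot: [0.951, -0.056, 0.304, 0.018]
force: [0.5, -0.7, 0.2]
width: 0.0298
```

Emit:
step_arm(targets=[[0,0,0,-0.003,0,-0.02,0.35],[0,0,0,-0.006,0,-0.04,0.35],[0,0,0,-0.009,0.001,-0.06,0.35],[0,0,0,-0.01,0.001,-0.075,0.35],[0,0,0,-0.01,0.001,-0.09,0.35]])

```text
t: 2.43
eef_pos: [0.4091, 0.0948, 0.1405]
tcp_rot: [0.952, -0.057, 0.3, 0.018]
force: [0.8, 0.2, 0.5]
width: 0.0299
```

```bash
python3 - <<'E'
from h import *
from scipy.spatial.transform import Rotation as R
s=env.sense();print(s['t'],s['joint_pos'],s['eef_pos'],s['width'],s['force']);print(R.from_quat(s['tcp_rot']).as_matrix().round(3))
a,P=cap('scene','s2.png');w,W=cap('wrist','w2.png')
import cv2
cv2.imwrite('pics/c2.png',cv2.resize(np.hstack([cv2.imread('pics/s2.png'),cv2.imread('pics/w2.png')]),(800,300)))
E
```

```text
2.4333 [-0.01513466 -0.02788551  2.31484017 -0.24167888  0.25327946  1.88973056] [0.40914855 0.09480789 0.14054527] 0.029875021639558633 [0.81602874 0.20215605 0.52819971]
[[ 0.813 -0.119  0.57 ]
 [-0.097 -0.993 -0.069]
 [ 0.574  0.001 -0.819]]
```

View pics/c2.png

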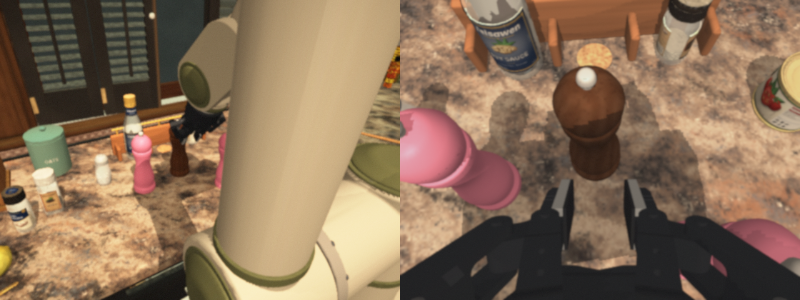

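The tool is leaned back and lined up with the mill, but joint 5 is close to its lower limit. I will fit a simple kinematic model and choose the tilt and yaw from it.

```bash
cat > kin.py <<'E'
import numpy as np
from scipy.spatial.transform import Rotation as R
def wc(q,p):
    a2,a3,d,h,L=p;r=a2*np.sin(q[1])+a3*np.sin(q[1]+q[2]);z=h+a2*np.cos(q[1])+a3*np.cos(q[1]+q[2])
    return R.from_euler('z',q[0]).apply([r,d,z])
E
python3 - <<'E'
from h import *
from kin import *
from scipy.optimize import least_squares
s=env.sense()
D=[([-1.41238,.313393,1.498343],[.19557,-.486961,.2308],[0,0,-1]),([-.115522,.059026,1.806752],[.405687,.069991,.231258],[0,0,-1]),
(s['joint_pos'],s['eef_pos'],R.from_quat(s['tcp_rot']).as_matrix()[:,2])]
f=lambda p:np.concatenate([wc(q,p)+p[4]*np.array(z)-x for q,x,z in D])
o=least_squares(f,[.448,.385,.116,.146,.25]);p=o.x;print(p,np.abs(o.fun).max())
a2,a3,d,h,L=p
def ik(x,y,z,th,ps):
    c=np.array([x,y,z])-L*np.array([np.sin(th)*np.cos(ps),np.sin(th)*np.sin(ps),-np.cos(th)])
    rr=np.hypot(c[0],c[1]);r=np.sqrt(rr**2-d*d);j1=np.arctan2(c[1],c[0])-np.arcsin(d/rr)
    zz=c[2]-h;D2=r*r+zz*zz;j3=np.arccos((D2-a2*a2-a3*a3)/(2*a2*a3));al=np.arccos((a2*a2+D2-a3*a3)/(2*a2*np.sqrt(D2)))
    j2=np.arctan2(r,zz)-al
    return np.round([j1,j2,j3,np.pi-th-j2-j3],3),np.round(c,3)
for th in (20,25,30,35):
  for x,y in((.42,.097),(.435,.096),(.50,.088),(.58,.078)): print(th,x,*ik(x,y,.015,np.radians(th),-.05))
E
```

```text
[0.46200982 0.38111756 0.11588433 0.11799122 0.23482724] 0.003242058819922705
20 0.42 [-0.044  0.296  2.292  0.204] [0.34  0.101 0.236]
20 0.435 [-0.045  0.318  2.254  0.22 ] [0.355 0.1   0.236]
20 0.5 [-0.057  0.414  2.086  0.292] [0.42  0.092 0.236]
20 0.58 [-0.068  0.533  1.864  0.396] [0.5   0.082 0.236]
25 0.42 [-0.044  0.288  2.347  0.071] [0.321 0.102 0.228]
25 0.435 [-0.045  0.31   2.309  0.086] [0.336 0.101 0.228]
25 0.5 [-0.058  0.402  2.143  0.16 ] [0.401 0.093 0.228]
25 0.58 [-0.069  0.518  1.924  0.263] [0.481 0.083 0.228]
30 0.42 [-0.043  0.288  2.401 -0.07 ] [0.303 0.103 0.218]
30 0.435 [-0.044  0.309  2.363 -0.054] [0.318 0.102 0.218]
30 0.5 [-0.058  0.397  2.198  0.023] [0.383 0.094 0.218]
30 0.58 [-0.07   0.508  1.982  0.127] [0.463 0.084 0.218]
35 0.42 [-0.043  0.298  2.453 -0.22 ] [0.285 0.104 0.207]
35 0.435 [-0.044  0.317  2.415 -0.202] [0.3   0.103 0.207]
35 0.5 [-0.058  0.4    2.251 -0.12 ] [0.365 0.095 0.207]
35 0.58 [-0.07   0.505  2.038 -0.012] [0.445 0.085 0.207]
```

```bash
python3 - <<'E'
import cv2,numpy as np
a=cv2.imread('pics/s2.png')[20:270,200:380];b=cv2.imread('pics/s1.png')[0:200,180:380]
cv2.imwrite('pics/z2.png',np.hstack([cv2.resize(a,(400,555),interpolation=2),cv2.resize(b,(400,555),interpolation=2)]))
E
```

```text
(no output)
```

View pics/z2.png

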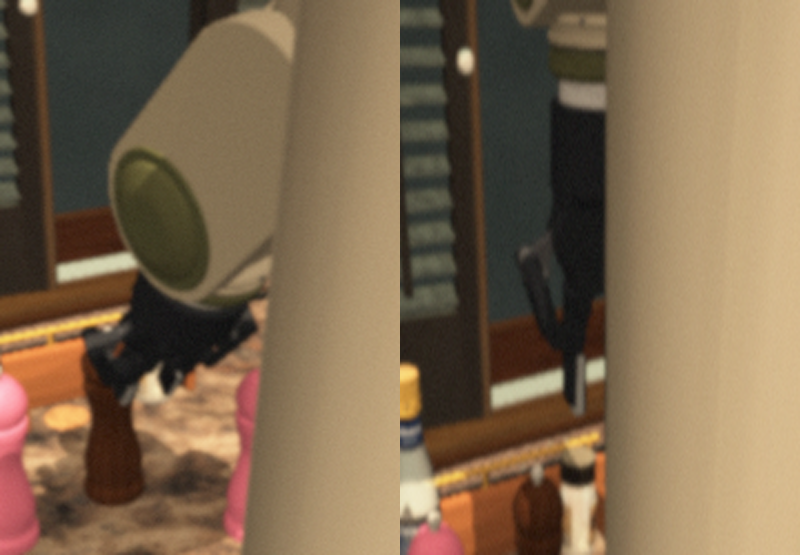

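```bash
python3 - <<'E'
from h import *
from kin import *
s=env.sense();r=R.from_quat(s['tcp_rot'])
th,ps=np.radians(24),-.05
x=np.array([np.cos(th)*np.cos(ps),np.cos(th)*np.sin(ps),np.sin(th)]);z=np.array([np.sin(th)*np.cos(ps),np.sin(th)*np.sin(ps),-np.cos(th)])
g=R.from_matrix(np.stack([x,np.cross(z,x),z],1));print((g*r.inv()).as_rotvec(),s['eef_pos'],s['t'],s['joint_pos'])
E
```

```text
[0.01710867 0.18729734 0.06863561] [0.40845656 0.09484624 0.13943976] 2.5333 [-0.01487853 -0.02614546  2.3150334  -0.24081578  0.25548521  1.88896518]
```

Emit:
step_arm(targets=[[0.006,0.062,0.023,0,0,0,0.26],[0.011,0.125,0.046,0,0,0,0.26],[0.017,0.187,0.069,0,0,0,0.26],[0.017,0.187,0.069,0.004,0,-0.02,0.26],[0.017,0.187,0.069,0.008,0,-0.04,0.26]])

```text
t: 2.95
eef_pos: [0.4195, 0.0952, 0.103]
tcp_rot: [0.977, -0.024, 0.212, 0.004]
force: [-0.4, -0.2, -0.5]
width: 0.0221
```

Emit:
step_arm(targets=[[0,0,0,0.003,0,-0.015,0.26],[0,0,0,0.005,0,-0.03,0.26],[0,0,0,0.007,0,-0.045,0.26],[0,0,0,0.008,0,-0.06,0.26],[0,0,0,0.008,0,-0.06,0.26]])

```text
t: 3.37
eef_pos: [0.4252, 0.0953, 0.0402]
tcp_rot: [0.978, -0.024, 0.209, 0.004]
force: [-0.3, 0.7, 0.6]
width: 0.0223
```

```bash
python3 - <<'E'
from h import *
from kin import *
s=env.sense();print(s['t'],s['joint_pos'],s['eef_pos'],s['width'],s['force']);print(R.from_quat(s['tcp_rot']).as_matrix().round(3))
a,P=cap('scene','s3.png');w,W=cap('wrist','w3.png')
cv2.imwrite('pics/c3.png',cv2.resize(np.hstack([cv2.imread('pics/s3.png'),cv2.imread('pics/w3.png')]),(800,300)))
E
```

```text
3.3667 [-0.05088903  0.28253989  2.25634965  0.01193763  0.18211478  1.55771873] [0.42520791 0.0953463  0.04017836] 0.022297557650149267 [-0.29837316  0.68028584  0.60467885]
[[ 0.912 -0.049  0.408]
 [-0.045 -0.999 -0.019]
 [ 0.408 -0.001 -0.913]]
```

View pics/c3.png

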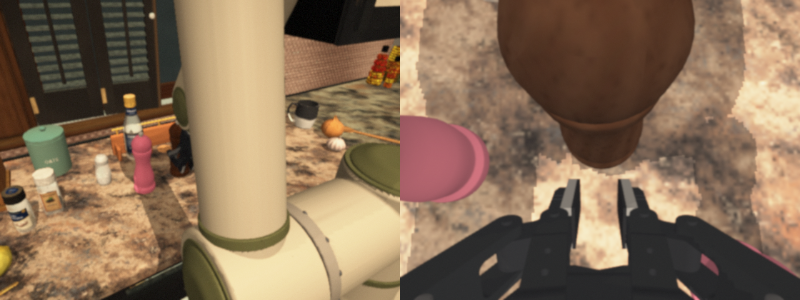

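The fingers (middle at about u=600 in the combined picture) are centred on the mill's foot (about u=603). I now lower to 14 mm and move up to contact.

Emit:
step_arm(targets=[[0,0,0,0,0,-0.009,0.26],[0,0,0,0,0,-0.018,0.26],[0,0,0,0,-0.001,-0.026,0.26],[0,0,0,0.002,-0.001,-0.026,0.26],[0,0,0,0.004,-0.001,-0.026,0.26]])

```text
t: 3.88
eef_pos: [0.4303, 0.095, 0.0163]
tcp_rot: [0.977, -0.023, 0.211, 0.004]
force: [-0.4, -0.5, 0.6]
width: 0.0222
```

Emit:
step_arm(targets=[[0,0,0,0.002,0,0,0.26],[0,0,0,0.005,0,0,0.26],[0,0,0,0.008,-0.001,0,0.26],[0,0,0,0.011,-0.001,0,0.26],[0,0,0,0.014,-0.001,0,0.26]])

```text
t: 4.3
eef_pos: [0.4438, 0.0942, 0.0154]
tcp_rot: [0.977, -0.023, 0.21, 0.004]
force: [-3.5, -1.4, 2.8]
width: 0.022
```

```bash
python3 - <<'E'
from h import *
from kin import *
s=env.sense();print(s['t'],s['joint_pos'],s['eef_pos'],s['width'],s['force']);print(R.from_quat(s['tcp_rot']).as_matrix().round(3))
a,P=cap('top','t4.png');w,W=cap('wrist','w4.png')
cv2.imwrite('pics/c4.png',cv2.resize(np.hstack([cv2.imread('pics/t4.png'),cv2.imread('pics/w4.png')]),(800,300)))
E
```

```text
4.3 [-0.05195324  0.37874946  2.22222041  0.02851652  0.11747156  1.53891098] [0.4437685  0.09423545 0.01543405] 0.021982558699389438 [-3.49773222 -1.35034388  2.76814983]
[[ 0.911 -0.047  0.41 ]
 [-0.044 -0.999 -0.018]
 [ 0.411 -0.002 -0.912]]
```

View pics/c4.png

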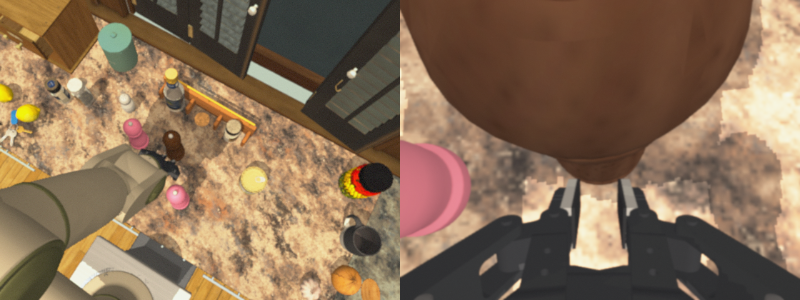

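The top camera sees the mill again and the fingers are touching it. Next I measure its position and lean.

```bash
cat > chk.py <<'E'
from h import *
from scipy.optimize import least_squares
import sys
def chk(c0,save=None):
    s=env.sense();c,P=cap('top',save);S=P.reshape(-1,3);f=c['frame'].reshape(-1,3).astype(int)
    hsv=cv2.cvtColor(c['frame'],cv2.COLOR_RGB2HSV).reshape(-1,3)
    ok=np.isfinite(S[:,0])&(hsv[:,1]>90)&(hsv[:,0]<16)&(hsv[:,2]<140)
    for z0,z1,r in((.004,.022,.0285),(.13,.155,.0235)):
        m=ok&(np.hypot(S[:,0]-c0[0],S[:,1]-c0[1])<.036)&(S[:,2]>z0)&(S[:,2]<z1);B=S[m]
        if len(B)<8: print('few',z0,len(B));continue
        o=least_squares(lambda p:np.hypot(B[:,0]-p[0],B[:,1]-p[1])-r,c0,loss='soft_l1',f_scale=.002)
        d=o.x-[.612,.0755];print('z',z0,len(B),o.x.round(4),'rack xy',np.round([d[0]-.032*d[1],d[1]+.032*d[0]],4),'sd',round(float(np.std(o.fun)),4))
    m=np.isfinite(S[:,0])&(np.hypot(S[:,0]-c0[0],S[:,1]-c0[1])<.04)&(S[:,2]>.12)
    k=S[m];
    if len(k):print('top',k[:,2].max().round(4),k[k[:,2]>k[:,2].max()-.006].mean(0).round(4))
    print('t',s['t'],'tcp',s['eef_pos'].round(4),'F',s['force'].round(1),'j5',s['joint_pos'][4].round(3))
if __name__=='__main__': chk([float(sys.argv[1]),float(sys.argv[2])],sys.argv[3])
E
python3 chk.py .473 .092 t5.png
```

```text
z 0.004 92 [0.4775 0.0927] rack xy [-0.135   0.0129] sd 0.0019
z 0.13 338 [0.4773 0.0954] rack xy [-0.1353  0.0156] sd 0.0036
top 0.1705 [0.476  0.0945 0.1681]
t 4.4 tcp [0.4441 0.0942 0.0155] F [-0.7 -0.6  0.8] j5 0.117
```

Emit:
step_arm(targets=[[0,0,0,0.003,0,0,0.26],[0,0,0,0.006,-0.001,0,0.26],[0,0,0,0.009,-0.001,0,0.26],[0,0,0,0.012,-0.001,0,0.26],[0,0,0,0.015,-0.002,-0.001,0.26]])

```text
t: 4.87
eef_pos: [0.459, 0.0924, 0.0144]
tcp_rot: [0.977, -0.023, 0.21, 0.004]
force: [-2.9, 0.2, 3.5]
width: 0.0222
```

```bash
python3 chk.py .488 .090 t6.png
```

```text
z 0.004 85 [0.492  0.0921] rack xy [-0.1205  0.0127] sd 0.0013
z 0.13 331 [0.4918 0.0949] rack xy [-0.1208  0.0155] sd 0.0036
top 0.1719 [0.4901 0.0939 0.1685]
t 4.8667 tcp [0.459  0.0924 0.0144] F [-2.9  0.2  3.5] j5 0.133
```

The mill slides along upright. I keep pushing, curving slightly to the right.

Emit:
step_arm(targets=[[0,0,0,0.004,-0.001,0,0.26],[0,0,0,0.008,-0.001,0,0.26],[0,0,0,0.012,-0.002,0,0.26],[0,0,0,0.016,-0.002,0,0.26],[0,0,0,0.02,-0.003,0,0.26]])

```text
t: 5.33
eef_pos: [0.4791, 0.0893, 0.0143]
tcp_rot: [0.977, -0.023, 0.21, 0.004]
force: [-1.6, 0.9, 0.5]
width: 0.0221
```

Emit:
step_arm(targets=[[0,0,0,0.004,-0.001,0,0.26],[0,0,0,0.008,-0.001,0,0.26],[0,0,0,0.012,-0.002,0,0.26],[0,0,0,0.016,-0.002,0,0.26],[0,0,0,0.02,-0.003,0,0.26]])

```text
t: 5.75
eef_pos: [0.499, 0.0863, 0.0143]
tcp_rot: [0.977, -0.023, 0.21, 0.004]
force: [-1.0, 0.7, 0.3]
width: 0.0221
```

```bash
python3 chk.py .531 .087 t7.png
```

```text
z 0.004 86 [0.5326 0.0859] rack xy [-0.0797  0.0078] sd 0.0014
z 0.13 323 [0.5323 0.0886] rack xy [-0.0801  0.0105] sd 0.0035
top 0.1709 [0.5305 0.0881 0.1682]
t 5.75 tcp [0.499  0.0863 0.0143] F [-1.   0.7  0.3] j5 0.184
```

View pics/t7.png

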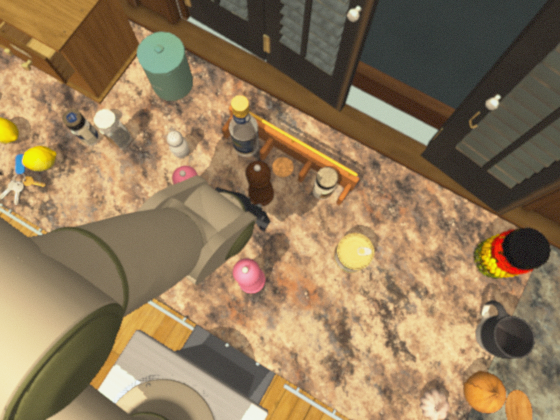

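The mill stands at about (258,185), heading for the disc at (283,167). The pink one has not moved.

Emit:
step_arm(targets=[[0,0,0,0.004,-0.001,0,0.26],[0,0,0,0.008,-0.001,0,0.26],[0,0,0,0.012,-0.002,0,0.26],[0,0,0,0.016,-0.002,0,0.26],[0,0,0,0.02,-0.003,0,0.26]])

```text
t: 6.22
eef_pos: [0.519, 0.0833, 0.0143]
tcp_rot: [0.977, -0.023, 0.21, 0.004]
force: [-1.5, 0.6, -0.0]
width: 0.022
```

Emit:
step_arm(targets=[[0,0,0,0.004,-0.001,0,0.26],[0,0,0,0.008,-0.001,0,0.26],[0,0,0,0.012,-0.002,0,0.26],[0,0,0,0.016,-0.002,0,0.26],[0,0,0,0.02,-0.003,0,0.26]])

```text
t: 6.63
eef_pos: [0.539, 0.0803, 0.0143]
tcp_rot: [0.977, -0.023, 0.21, 0.004]
force: [-0.7, 1.0, 0.8]
width: 0.0221
```

```bash
python3 chk.py .572 .080 t8.png
```

```text
z 0.004 70 [0.5726 0.08  ] rack xy [-0.0395  0.0033] sd 0.0014
z 0.13 338 [0.5723 0.0824] rack xy [-0.04    0.0057] sd 0.0039
top 0.17 [0.5701 0.0818 0.1674]
t 6.6333 tcp [0.539  0.0803 0.0143] F [-0.7  1.   0.8] j5 0.238
```

Emit:
step_arm(targets=[[0,0,0,0.004,-0.001,0,0.26],[0,0,0,0.008,-0.001,0,0.26],[0,0,0,0.012,-0.001,0,0.26],[0,0,0,0.016,-0.002,0,0.26],[0,0,0,0.02,-0.002,0,0.26]])

```text
t: 7.1
eef_pos: [0.559, 0.0782, 0.0143]
tcp_rot: [0.977, -0.023, 0.21, 0.004]
force: [-0.8, 0.7, 1.1]
width: 0.0219
```

Emit:
step_arm(targets=[[0,0,0,0.003,0,0,0.26],[0,0,0,0.006,-0.001,0,0.26],[0,0,0,0.008,-0.001,0,0.26],[0,0,0,0.01,-0.001,0,0.26],[0,0,0,0.012,-0.001,0,0.26]])

```text
t: 7.52
eef_pos: [0.5707, 0.0773, 0.0143]
tcp_rot: [0.977, -0.023, 0.21, 0.004]
force: [-1.7, -0.7, 0.6]
width: 0.0222
```

```bash
python3 chk.py .603 .077 t9.png
```

```text
z 0.004 61 [0.6041 0.0765] rack xy [-0.008   0.0008] sd 0.0015
z 0.13 315 [0.6043 0.0791] rack xy [-0.0078  0.0034] sd 0.0039
top 0.1703 [0.6016 0.0786 0.1674]
t 7.5167 tcp [0.5707 0.0773 0.0143] F [-1.7 -0.7  0.6] j5 0.283
```

Now I creep in 1 mm steps per row and watch the force.

Emit:
step_arm(targets=[[0,0,0,0.001,0,0,0.26],[0,0,0,0.002,0,0,0.26],[0,0,0,0.003,0,0,0.26],[0,0,0,0.004,0,0,0.26],[0,0,0,0.005,0,0,0.26]])

```text
t: 7.98
eef_pos: [0.5756, 0.0773, 0.0143]
tcp_rot: [0.977, -0.023, 0.21, 0.004]
force: [-1.5, 1.2, 0.7]
width: 0.0222
```

Emit:
step_arm(targets=[[0,0,0,0.001,0,0,0.26],[0,0,0,0.001,0,0,0.26]])

```text
t: 8.15
eef_pos: [0.5769, 0.0773, 0.0144]
tcp_rot: [0.977, -0.023, 0.21, 0.004]
force: [-1.3, 0.1, 0.6]
width: 0.0222
```

Emit:
step_arm(targets=[[0,0,0,0.001,0,0,0.26],[0,0,0,0.001,0,0,0.26]])

```text
t: 8.32
eef_pos: [0.5777, 0.0773, 0.0143]
tcp_rot: [0.977, -0.023, 0.21, 0.004]
force: [-1.1, 0.5, 0.7]
width: 0.0219
```

```bash
python3 chk.py .611 .076 t10.png
```

```text
z 0.004 67 [0.614  0.0753] rack xy [ 0.002  -0.0002] sd 0.0019
z 0.13 317 [0.6115 0.0795] rack xy [-0.0007  0.0039] sd 0.004
top 0.1716 [0.6086 0.0785 0.1682]
t 8.3167 tcp [0.5777 0.0773 0.0143] F [-1.1  0.5  0.7] j5 0.293
```

Emit:
step_arm(targets=[[0,0,0,0.0005,0,0,0.26],[0,0,0,0.001,0,0,0.26],[0,0,0,0.001,0,0,0.26]])

```text
t: 8.62
eef_pos: [0.5787, 0.0773, 0.0143]
tcp_rot: [0.977, -0.023, 0.21, 0.004]
force: [-1.2, -0.4, 0.1]
width: 0.0226
```

Emit:
step_arm(targets=[[0,0,0,0.0005,0,0,0.26],[0,0,0,0.001,0,0,0.26],[0,0,0,0.001,0,0,0.26]])

```text
t: 8.87
eef_pos: [0.5797, 0.0773, 0.0143]
tcp_rot: [0.977, -0.023, 0.21, 0.004]
force: [-2.0, -0.6, 1.2]
width: 0.0222
```

```bash
python3 chk.py .612 .076 t11.png
```

```text
z 0.004 59 [0.6147 0.0757] rack xy [0.0027 0.0003] sd 0.002
z 0.13 323 [0.6129 0.0795] rack xy [0.0008 0.004 ] sd 0.0038
top 0.1709 [0.6108 0.0787 0.1674]
t 8.8667 tcp [0.5797 0.0773 0.0143] F [-2.  -0.6  1.2] j5 0.296
```

Emit:
step_arm(targets=[[0,0,0,0.0005,0,0,0.26],[0,0,0,0.001,0,0,0.26]])

```text
t: 9.08
eef_pos: [0.5806, 0.0773, 0.0143]
tcp_rot: [0.977, -0.023, 0.21, 0.004]
force: [-1.4, -0.1, 0.5]
width: 0.0222
```

Emit:
step_arm(targets=[[0,0,0,0.0005,0,0,0.26],[0,0,0,0.001,0,0,0.26]])

```text
t: 9.25
eef_pos: [0.5816, 0.0773, 0.0142]
tcp_rot: [0.977, -0.023, 0.21, 0.004]
force: [-4.3, -0.0, 1.3]
width: 0.0224
```

The force rose to 4.3 N, so the foot has met the board. I back straight off.

Emit:
step_arm(targets=[[0,0,0,-0.003,0,0,0.26],[0,0,0,-0.009,0.001,0,0.26],[0,0,0,-0.02,0.002,0,0.26],[0,0,0,-0.035,0.004,0,0.26],[0,0,0,-0.05,0.006,0,0.26]])

```text
t: 9.67
eef_pos: [0.5308, 0.0834, 0.0144]
tcp_rot: [0.977, -0.023, 0.21, 0.004]
force: [-0.3, 1.1, 0.3]
width: 0.0222
```

Emit:
step_arm(targets=[[0,0,0,-0.015,0.002,0.005,0.26],[0,0,0,-0.03,0.003,0.01,0.26],[0,0,0,-0.03,0.003,0.01,0.26],[0,0,0,-0.03,0.003,0.01,0.26]])

```text
t: 10.0
eef_pos: [0.5017, 0.0863, 0.0247]
tcp_rot: [0.977, -0.023, 0.211, 0.004]
force: [0.5, 0.5, 0.1]
width: 0.0223
```

```bash
python3 chk.py .613 .076 t12.png; python3 - <<'E'
from h import *
P0=np.load('top0.npz')['P'];c,P=cap('top');w,W=cap('wrist','w12.png')
for n,(u,v) in dict(bottle=(240,103),jar=(326,178),shaker=(176,138),tin=(354,248),pink1=(184,177),pink2=(247,270)).items():
    a=P0[v-6:v+7,u-6:u+7].reshape(-1,3);b=P[v-6:v+7,u-6:u+7].reshape(-1,3);print(n,np.nanmedian(a,0).round(3),np.nanmedian(b,0).round(3))
cv2.imwrite('pics/c12.png',np.hstack([cv2.resize(cv2.imread('pics/t12.png')[90:300,140:420],(400,300)),cv2.resize(cv2.imread('pics/w12.png'),(400,300))]))
E
```

```text
z 0.004 126 [0.6151 0.076 ] rack xy [0.0031 0.0006] sd 0.0018
z 0.13 325 [0.6152 0.0795] rack xy [0.0031 0.0041] sd 0.0039
top 0.1707 [0.6128 0.0793 0.1672]
t 10.0 tcp [0.5017 0.0863 0.0247] F [0.5 0.5 0.1] j5 0.215
bottle [0.613 0.173 0.202] [0.614 0.172 0.202]
jar [ 0.604 -0.029  0.095] [ 0.605 -0.029  0.095]
shaker [0.526 0.288 0.084] [0.526 0.287 0.084]
tin [ 0.516 -0.149  0.054] [ 0.516 -0.149  0.054]
pink1 [0.448 0.198 0.156] [0.426 0.145 0.301]
pink2 [0.358 0.005 0.157] [0.358 0.005 0.157]
```

View pics/c12.png

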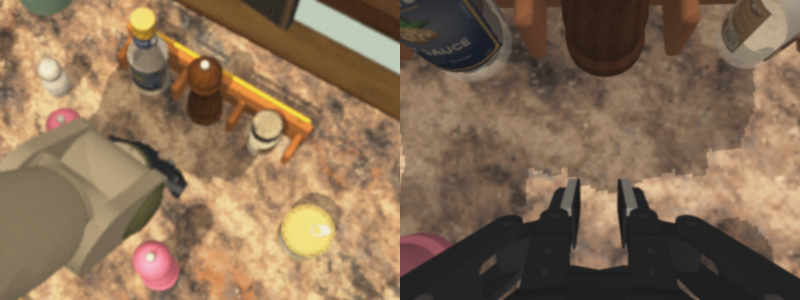

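The mill stands home in the middle bay at about (205,90) in the left picture, and its neighbours have not moved. I lift the arm straight up so that it is clear of everything.

Emit:
step_arm(targets=[[0,0,0,0,0,0.02,0.26],[0,0,0,0,0,0.045,0.26],[0,0,0,0,0,0.07,0.26],[0,0,0,0,0,0.095,0.26],[0,0,0,0,0,0.12,0.26]])

```text
t: 10.57
eef_pos: [0.5019, 0.0861, 0.1455]
tcp_rot: [0.977, -0.023, 0.21, 0.004]
force: [0.6, -0.6, -0.4]
width: 0.0225
```

Emit:
step_arm(targets=[[0,0,0,-0.01,0,0.025,0.26],[0,0,0,-0.02,0,0.05,0.26],[0,0,0,-0.02,0,0.06,0.26],[0,0,0,-0.02,0,0.06,0.26],[0,0,0,-0.02,0,0.06,0.26]])

```text
t: 10.98
eef_pos: [0.482, 0.0862, 0.2042]
tcp_rot: [0.977, -0.023, 0.21, 0.004]
force: [-0.1, -1.2, -0.4]
width: 0.0221
```

```bash
python3 chk.py .613 .076 t13.png; python3 - <<'E'
from h import *
cap('scene','s13.png')
cv2.imwrite('pics/c13.png',cv2.resize(np.hstack([cv2.imread('pics/t13.png'),cv2.imread('pics/s13.png')]),(800,300)))
E
```

```text
z 0.004 128 [0.615  0.0761] rack xy [0.003  0.0007] sd 0.0018
z 0.13 318 [0.6148 0.0793] rack xy [0.0027 0.0039] sd 0.0038
top 0.1706 [0.6123 0.0789 0.1679]
t 10.9833 tcp [0.482  0.0862 0.2042] F [-0.1 -1.2 -0.4] j5 0.713
```

View pics/c13.png

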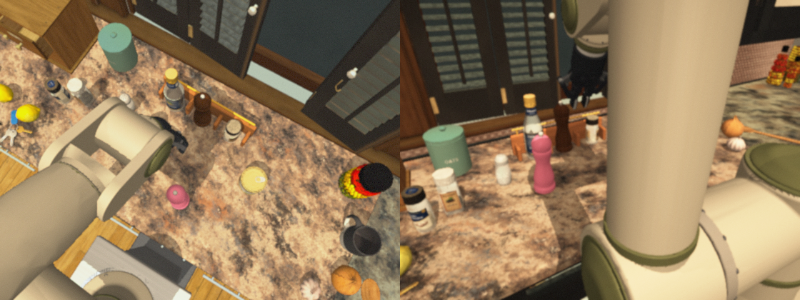

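Both views show the mill upright in the middle bay with the arm clear of everything. I hand the job in.

```bash
python3 -c "
from rig import env
print(env.job_done());print(env.sense()['t'])"
```

```text
the job is handed in; nothing more can be done
None
the job is handed in; nothing more can be done
```

I pushed the dark wooden mill across the worktop into the empty middle bay until its foot met the back board, then backed off, lifted the arm clear and handed the job in. I used the finger tips about 15–20 mm up its foot, with the fingers set about 22 mm apart as a small cradle and the tool leaned back 24°. Total robot time was about 11 s. The hand-in gives no verdict, so what follows rests on my own checks.

**Mill position:** The last top view put the foot at rack x ≈ +3 mm, y ≈ +1 mm. The true home is about +1 mm, so this is within the 2 mm calibration. The forces read between pushing steps stayed within about 5 N, and reached 4.3 N when the foot met the board.

**Upright:** The mill's top is still at 0.170–0.171 m. The fitted head centre sits about 3 mm to the side of the foot centre. That offset was there before I first pushed, so I take it as a bias of the one-sided view rather than a lean.

**Other objects:** The bottle, jar, shaker and tin measured within about 1 mm of their starting places before the final lift, which was straight up and away from them. One pink look-alike also measured unmoved. The other was hidden from the top camera by the arm, so I only saw it standing in the scene picture.

**Disagreement:** My simple kinematic model of the arm fitted only to about 3 mm. I used it only to choose the tilt.

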